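Run the last truffles out of the bulk bin

TASK

Empty the bulk bin: hang the steel pail by its handle on the hook in front of the bin's spout and let go of it, so that it hangs freely under the spout. Then push the bin's spring-loaded handle all the way down so that the gate opens and all six truffles roll out into the hanging pail. The handle springs back if released: finish while still holding it fully down, for the bin is to be brushed out next, and leave the gift box, the glass jar and the scoop alone.

Things in the scene. Friction and masses are not known exactly. Their poses are not given: they have to be found in the camera images.
- pail: Open steel pail, 136 mm across the rim, 108 at the foot, 75 mm high, 3 mm wall, about 0.25 kg, loose on the counter. A fixed (not swinging) square handle of 10 mm round bar rises over it: top bar along the pail's y, centre line 190 mm above the underside, straight for 55 mm either side of its middle; uprights at y = +67 and -67 mm. Origin: centre of underside; z up.
- pail_bar (a point): Middle of the centre line of the pail's top handle bar (10 mm thick); axes as the pail's.
- bin: Clear-walled gravity bin for chocolates on a black stand, fixed; 570 mm tall, hopper 94 mm wide, 160 mm deep, its front 150 mm behind (+x of) the origin. Spout, hook and handle reach out to its -x; y across, z up. Origin: on the counter straight below the hook's seat. The handle is on the -y side of the hook, so the +y half of the pail's bar is the free one to hold while hanging.
- hook_seat (a point): Where the middle of the pail bar's centre line lies once hung, 220 mm above the counter; the seat's upper face is 5 mm lower. Axes as the bin's. The bar hangs across the hook, along the bin's y, either way round. The pail's underside is then 30 mm above the counter, its rim 38 mm below the spout's underside.
- hook_tip (a point): Upturned front end of the hook (10 mm round steel bar in the plane y = 0), 22 mm in front (-x) of the seat; the end's highest point is 229 mm above the counter. Behind the seat the bar slopes up from x = +15 mm to x = +75 mm, 275 mm high, and runs back level to the hopper.
- spout_lip (a point): Middle of the upper edge of the steel spout's end, 40 mm behind (+x of) the hook seat and 147 mm above the counter; underside 4 mm lower. The spout is 78 mm wide, slopes down 14 degrees to this lip, and has cheeks 32 mm high.
- paddle_top (a point): Centre of the upper face of the black paddle (45 x 36 mm, 10 mm thick) at the handle's end: press down here. 115 mm to the -y side of the hook. It swings on a 105 mm arc about a shaft along the bin's y, 85 mm behind and 205 mm above the bin's origin: from sloping 0.35 rad up (about 246 mm high) when shut to 0.35 rad down (about 174 mm high, nearly the same x).
- handle (a joint): Angle of the bin's handle, rad: 0 = up, gate shut; 0.70 = fully down on its stop, gate fully open. Handle, shaft and gate are one piece, sprung to return: about 5 N at the paddle to start it, about 11 N fully down. The truffles pass only beyond about 0.55.
- truffle0: One of six alike round dark chocolate truffles, hard, 28 mm across, 14 g, lying on the chute behind the gate in the bin. Origin: its centre.
- truffle1: One of six alike round dark chocolate truffles, hard, 28 mm across, 14 g, lying on the chute behind the gate in the bin. Origin: its centre.
- truffle2: One of six alike round dark chocolate truffles, hard, 28 mm across, 14 g, lying on the chute behind the gate in the bin. Origin: its centre.
- truffle3: One of six alike round dark chocolate truffles, hard, 28 mm across, 14 g, lying on the chute behind the gate in the bin. Origin: its centre.
- truffle4: One of six alike round dark chocolate truffles, hard, 28 mm across, 14 g, lying on the chute behind the gate in the bin. Origin: its centre.
- truffle5: One of six alike round dark chocolate truffles, hard, 28 mm across, 14 g, lying on the chute behind the gate in the bin. Origin: its centre.
- gift_box: Bystander: red gift box with black ribbon, 70 x 150 x 35 mm, lying on the counter. Origin: centre of the underside.
- glass_jar: Bystander: lidded glass jar, 80 mm across, 130 mm high. Origin: centre of the underside.
- scoop: Bystander: aluminium hand scoop, 190 mm long along its x, 55 mm wide, 35 mm high. Origin: under its pan; the handle points to its -x.
Mind the look-alikes: they are no part of the job. There is more than one size of the pail; the one meant has the size given above.

How it is judged:
By the outcome, as a careful person would: the job done as asked, in the order asked, and still so for the second after the job is handed in, while the arm keeps its last pose, push and grip.
It also fails if it takes over 48 s, if anything falls off the work surface, if the arm or the gripper's body presses on something with over 40 N, if the wrist force passes 120 N, or if a joint passes its speed limit or range.

ROBOT

A 7-joint arm with a two-finger parallel gripper is mounted at the origin on the work surface. World frame = base frame: x ahead of the robot, y to its left, z up, the work surface at z = 0. Lengths are in m, angles in rad, forces in N, time in s.
With the tool pointing down it reaches from about 0.4 to 0.875 m from the base axis. Payload 19.3 kg.
Tool frame: the origin (TCP) lies on the centre line of the jaws, within the pads' length; the fingertips stand 14 mm ahead of it and the grasp point (between the pads) lies 5 mm behind it; z points along the fingers, y is the line along which they close (so a half turn about z gives the same grasp; the last joint's range is limited). The gripper opens to 85 mm and grips with 20 to 120 N. Pads are 22 mm wide; open, the fingers measure 114 mm over their backs; the gripper's body (76 mm by 85 mm) begins 54 mm behind the grasp point. The pads swing forward as they close: fully open they stand 13 mm farther back than shut.
Start: joints at [1.091, 0.521, -0.036, 1.599, 0.021, 1.021, -0.113], TCP at [0.249, -0.573, 0.245] pointing down, gripper open.
Joint ranges: [-2.91, 2.91], [-0.3, 2.13], [-1.5, 1.42], [0.17, 2.43], [-1.26, 4.41], [0.16, 1.93], [-2.52, 2.52]. Speed limits (rad/s): [1.89, 1.89, 2.39, 2.39, 3.01, 3.01, 3.01].

INTERFACE

Orientations are given as a unit quaternion [w, x, y, z].
In Python, from cell import env, vision gives the robot as it stands.
- The arm moves only by the tool apply_moves, never from a script. Its argument "deltas" is a list of rows, each an object of numbers: "dx", "dy", "dz": the shift along the tool's x, y, z normalised to -1 to 1, where 1 is 200 mm; "ax", "ay", "az": the turn, a rotation vector about the tool's x, y, z normalised to -1 to 1, where 1 is pi/4 rad. A call has 1 to 8 rows; each row is the pose to reach, as a shift and turn from the pose commanded when the call began, along the tool's axes at that moment; what a row does not reach only later rows make up. A row lasts 1/8 s, in which the tool goes at most 62.5 mm and 10.7 degrees, less where a joint would pass 70% of its speed; a pose out of reach is approached as far as the arm can. A call with a number of a shift or a turn outside -1 to 1 is refused whole. A call with a gripper value outside its range is refused whole. "fingers" is the opening, from -1 (shut) to 1 (fully open), set as the call begins (left out, the last holds). The fingers move at their own pace and stop on an object; the grip force is fixed at half the most. Time passes only in rows, so rows that repeat a pose let the fingers close. It gives the time, the measured TCP pose, the force, the opening and the grip force at its end, in the units of the state.
- env.read_state(): the state, without advancing time (a new reading comes with each control period).
- vision.get_image(name): name is "scene" or "side" or "wrist"; returns the picture (420x560x3 uint8, blue, green, red); there is no depth.
- vision.get_calibration(name): a dict with "intrinsics" (3x3 intrinsics, pixels), "position" and "orientation" of the camera in the world; the wrist camera has in their place "hand_eye" (4x4, takes a point from camera to tool coordinates, whose origin is the TCP and whose axes are the flange's). Camera axes: x right, y down, z forward; pixel columns grow to the right and rows downward; lengths in m; the calibration is good to about 2 mm. A picture is of the moment at which its call begins: read the wrist's pose just before it. get_calibration takes no time and is no camera call.
- env.finish_job(): hands the job in; it is judged then, once.
The state is a dict: "clock": time; "joint_positions": joint angles; "qd": joint speeds; "effort": joint torques, N m; "eef_pos": TCP position; "tcp_rot": TCP orientation; "force": force on the tool from outside, world axes, zero at the start; "moment": the same for the moment, N m; "grip_width": finger opening in m; "grasp_force": force on a finger pad.
Only numpy, scipy, OpenCV 4.12 (cv2) and the standard library are available. Lean on these libraries where they do the work, as an engineer would, in place of code of your own. Each camera call takes 0.05 s, during which the arm holds its last target. There are 200 camera calls.

## Working session

There is one attempt and no reset: what is moved stays moved. The work goes in short steps, Python scripts to look and compute and a tool call to move; the robot and the scene stay as the last step left them, time stands still between calls to the robot, and variables do not carry over. Pictures are saved under pics/ and viewed, at most 10 in all, crops included, and the job is handed in when it is done.

Besides the shell and the picture viewer there is one more tool, called after "Call:" by a JSON object that holds its "fn" and its "kwargs". apply_moves: Moves the arm, as the interface text tells. Its arguments: {"type":"object","properties":{"deltas":{"type":"array","items":{"type":"object","properties":{"dx":{"type":"number"},"dy":{"type":"number"},"dz":{"type":"number"},"ax":{"type":"number"},"ay":{"type":"number"},"az":{"type":"number"}}}},"fingers":{"type":"number"}},"required":["deltas"]}

```bash
mkdir -p pics; ls; cat > h.py <<'E'
import numpy as np, cv2
from scipy.spatial.transform import Rotation as R
from cell import env, vision
def quat(q): return R.from_quat([q[1],q[2],q[3],q[0]])
def cam(n):
    c=vision.get_calibration(n); K=np.array(c["intrinsics"])
    if "hand_eye" in c:
        s=env.read_state(); T=np.eye(4); T[:3,:3]=quat(s["tcp_rot"]).as_matrix(); T[:3,3]=s["eef_pos"]
        M=T@np.array(c["hand_eye"]); return K,M[:3,3],M[:3,:3]
    return K,np.array(c["position"]),quat(c["orientation"]).as_matrix()
def ray(c,u,v):
    K,p,Rm=c; d=Rm@np.linalg.inv(K)@[u,v,1]; return p,d/np.linalg.norm(d)
def onz(c,u,v,z):
    p,d=ray(c,u,v); return p+d*(z-p[2])/d[2]
def tri(c1,a,c2,b):
    p,d=ray(c1,*a); q,e=ray(c2,*b)
    t=np.linalg.lstsq(np.c_[d,-e],q-p,rcond=None)[0]
    x=p+d*t[0]; y=q+e*t[1]; return (x+y)/2,np.linalg.norm(x-y)
def proj(c,X):
    K,p,Rm=c; x=K@(Rm.T@(np.array(X)-p)); return x[:2]/x[2]
E
python3 - <<'E'
from h import *
for n in ["scene","side"]:
    im=vision.get_image(n); cv2.imwrite(f"pics/{n}0.png",cv2.resize(im,(784,588),interpolation=cv2.INTER_CUBIC))
    np.save(f"pics/{n}0.npy",im)
    c=cam(n); print(n,c[0].tolist(),c[1],c[2].tolist())
print(env.read_state()); print(vision.get_calibration("wrist"))
E
```

```text
pics
scene [[427.1526629447716, 0.0, 277.2551263166465], [0.0, 427.1526629447716, 212.902607454656], [0.0, 0.0, 1.0]] [0.9334437  0.51581563 1.01141652] [[-0.8303228034069342, 0.44121587037746324, -0.3404300190487137], [0.557095303201881, 0.641326020943637, -0.5275848348948311], [-0.014452172599795032, -0.6277176838258258, -0.7783069086931494]]
side [[542.8263145284642, 0.0, 284.36542305165756], [0.0, 542.8263145284642, 211.55243036607547], [0.0, 0.0, 1.0]] [-0.30119238  0.02100937  1.5078749 ] [[-0.039018167678710865, -0.8324511084159192, 0.5527230180552494], [-0.999211178667621, 0.028414070122645567, -0.027742765628694765], [0.007389385404707849, -0.5533694902288822, -0.8329031181759183]]
{'clock': 0.1, 'joint_positions': array([ 1.09080661,  0.52195473, -0.03630104,  1.59992728,  0.02121401,
        1.02109788, -0.11279096]), 'qd': array([-0.00061691, -0.00247327,  0.00135366, -0.00165506,  0.00063439,
        0.00094831,  0.00115892]), 'effort': array([ 4.80683899e-03, -9.28488994e+01,  1.98416568e+00, -3.70529187e+01,
        1.81520381e-02,  5.39917804e-03, -8.86320367e-05]), 'eef_pos': array([ 0.24885371, -0.57302026,  0.24479187]), 'tcp_rot': array([-4.78773848e-04,  9.79084084e-01,  2.03455415e-01, -1.47688311e-04]), 'force': array([-0.4771595 ,  0.05249624,  0.32781008]), 'moment': array([ 0.02302548, -0.01061668, -0.00882508]), 'grasp_force': 0.0, 'grip_width': 0.08544255891258168}
{'intrinsics': array([[356.64698852,   0.        , 277.36266057],
       [  0.        , 356.64698852, 205.39725915],
       [  0.        ,   0.        ,   1.        ]]), 'hand_eye': array([[-7.05741813e-04, -9.56989396e-01, -2.90122038e-01,
         7.42864913e-02],
       [ 9.99999551e-01, -4.91792633e-04, -8.10352643e-04,
         3.77907585e-04],
       [ 6.32819006e-04, -2.90122480e-01,  9.56989314e-01,
        -1.28376160e-01],
       [ 0.00000000e+00,  0.00000000e+00,  0.00000000e+00,
         1.00000000e+00]])}
```

View pics/scene0.png

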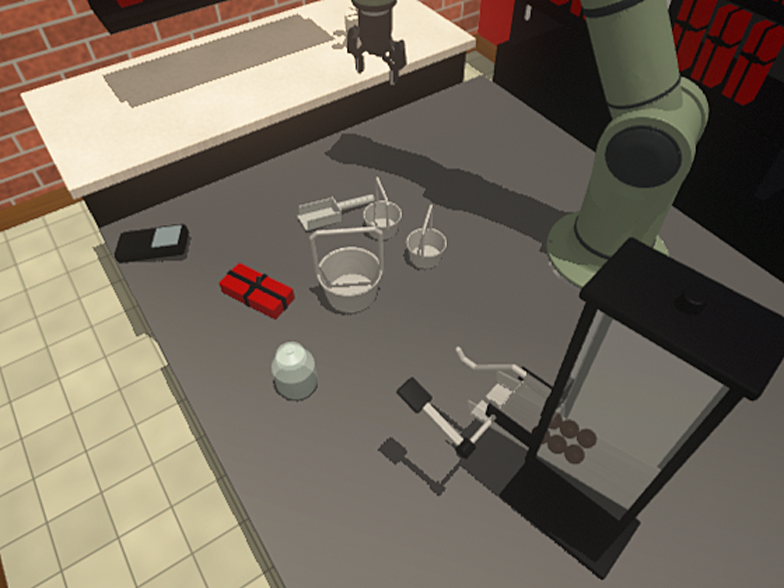

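View pics/side0.png

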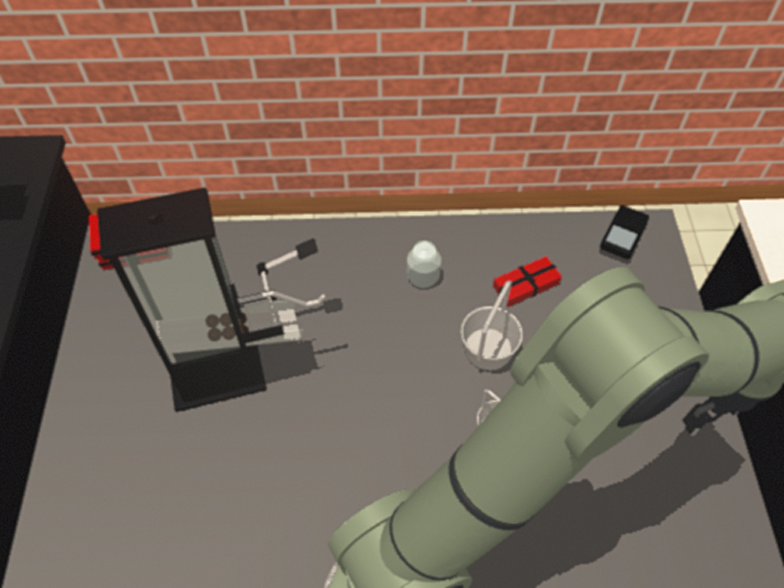

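Scene (784-px view) shows three pails: a large one at (348,270), and small ones at (382,215) and (425,245). The bin's hook tip is near (459,350) and its paddle near (413,394). The side view shows the large pail at (492,338), the hook tip at (322,300) and the paddle at (307,247). Next is one close composite, with a size check.

```bash
python3 - <<'E'
from h import *
S=np.load("pics/scene0.npy"); D=np.load("pics/side0.npy")
def crop(im,x,y,w,h): return cv2.resize(im[y:y+h,x:x+w],(400,300),interpolation=cv2.INTER_CUBIC)
# 400/100=4x
a=crop(S,215,120,120,90); b=crop(S,275,235,120,90); c=crop(D,310,180,100,75); d=crop(D,160,165,100,75)
cv2.imwrite("pics/comp.png",np.vstack([np.hstack([a,b]),np.hstack([c,d])]))
cs,cd=cam("scene"),cam("side"); f=1/1.4
for n,a,b in [("hooktip",(459,350),(322,300)),("paddle",(413,394),(307,247)),("pailbarmid",(347,233),(497,318))]:
    print(n,tri(cs,np.array(a)*f,cd,np.array(b)*f))
for n,l,r,z in [("big",(318,270),(383,270),.06),("s1",(363,215),(402,215),.05),("s2",(407,243),(446,243),.05)]:
    A,B=onz(cs,l[0]*f,l[1]*f,z),onz(cs,r[0]*f,r[1]*f,z); print(n,np.linalg.norm(A-B),(A+B)/2)
E
```

```text
hooktip (array([0.55195688, 0.13137479, 0.21762096]), np.float64(0.003349635765294158))
paddle (array([0.66776191, 0.16441378, 0.24259022]), np.float64(0.0008603844790899058))
pailbarmid (array([ 0.535185  , -0.23455173,  0.16405643]), np.float64(0.016347127547220966))
big 0.13845740846829635 [ 0.54063116 -0.23824832  0.06      ]
s1 0.09077829381554824 [ 0.38546065 -0.34954924  0.05      ]
s2 0.08681565233126326 [ 0.35470744 -0.21837772  0.05      ]
```

View pics/comp.png

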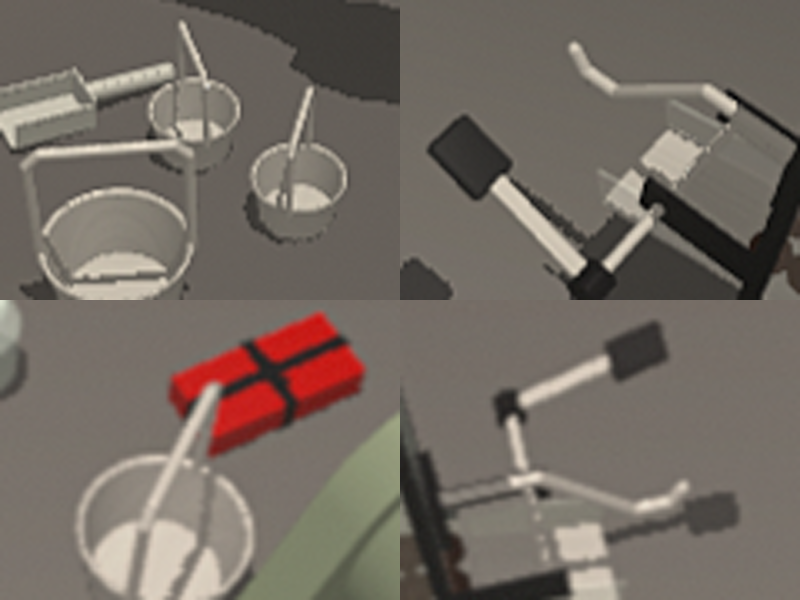

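```bash
python3 - <<'E'
from h import *
from scipy.optimize import least_squares
cs,cd=cam("scene"),cam("side")
A=dict(l=((223.4,168),(363.25,201.75)),r=((272,164.4),(347,236.25)),
 tip=((327.2,249.4),(231,211.75)),up=((368.6,261.4),(190.5,210)),pad=((296,282.1),(219.25,177.5)),sh=((332.6,319),(187.25,192)))
P={k:tri(cs,v[0],cd,v[1]) for k,v in A.items()}
for k,v in P.items(): print(k,v[0].round(4),round(v[1],4))
def fit(loc,x0):
    def T(x): return lambda q: R.from_euler('z',x[2]).apply(q)+[x[0],x[1],0]
    def res(x): return np.concatenate([np.r_[proj(cs,T(x)(q))-A[k][0],proj(cd,T(x)(q))-A[k][1]] for k,q in loc.items()])
    best=min((least_squares(res,[*x0[:2],a]) for a in np.arange(0,6.3,.8)),key=lambda s:s.cost)
    print(best.x.round(4),best.fun.round(1)); 
fit(dict(tip=[-.022,0,.226],up=[.075,0,.270],pad=[-.0136,-.115,.246],sh=[.085,-.115,.205]),[.56,.13])
fit(dict(l=[0,-.067,.190],r=[0,.067,.190]),[.54,-.24])
E
```

```text
l [ 0.6047 -0.2587  0.1837] 0.0007
r [ 0.4875 -0.1975  0.1822] 0.0016
tip [0.5556 0.13   0.2232] 0.0008
up [0.5301 0.2314 0.279 ] 0.0082
pad [0.666  0.1651 0.2394] 0.0016
sh [0.642  0.2609 0.2054] 0.0001
[0.5494 0.1535 1.8008] [ 0.9 -0.4 -0.9 -0.1 -1.3  2.2  3.6  0.5  0.7 -1.7 -0.9 -0.8  0.5  0.7
 -0.5  0.1]
[ 0.5456 -0.2255  1.0884] [ 0.1 -1.1 -0.4 -1.3  0.7 -1.8 -1.  -0.8]
```

Big pail measures about 138 mm, so it is the one meant; the small ones are about 90 mm. Now I work out the first move, plus where the bystanders are.

```bash
cat >> h.py <<'E'
def go(x,y,z,yaw):
    "normalised row from the present pose to TCP at x,y,z, tool down, tool x at yaw"
    s=env.read_state(); r=quat(s["tcp_rot"]); t=R.from_matrix(np.c_[[np.cos(yaw),np.sin(yaw),0],[np.sin(yaw),-np.cos(yaw),0],[0,0,-1]])
    d=r.inv().apply(np.array([x,y,z])-s["eef_pos"])/.2; a=(r.inv()*t).as_rotvec()/(np.pi/4)
    print("go d",d.round(4),"a",a.round(4),"tcp",s["eef_pos"].round(4),"t",s["clock"])
E
python3 - <<'E'
from h import *
cs,cd=cam("scene"),cam("side")
print("jar foot",onz(cs,294/1.4,388/1.4,0),onz(cd,424/1.4,277/1.4,0.02),"gift",onz(cs,257/1.4,290/1.4,.035))
go(.515,-.210,.30,-.48)
E
```

```text
jar foot [ 0.76688672 -0.08706994  0.        ] [ 0.73907182 -0.09257427  0.02      ] gift [ 0.72423095 -0.32272652  0.035     ]
go d [ 1.9437 -1.1349 -0.2751] a [-1.1000e-03  7.0000e-04  1.1329e+00] tcp [ 0.2489 -0.573   0.2448] t 0.1
```

Call:
{"fn": "apply_moves", "kwargs": {"deltas": [{"dx":0.2,"dy":-0.12,"dz":-0.27,"az":0.12},{"dx":0.45,"dy":-0.27,"dz":-0.27,"az":0.3},{"dx":0.7,"dy":-0.42,"dz":-0.27,"az":0.5},{"dx":1,"dy":-0.58,"dz":-0.27,"az":0.7},{"dx":1,"dy":-0.58,"dz":-0.27,"az":0.9},{"dx":1,"dy":-0.58,"dz":-0.27,"az":1.0}]}}

```text
schema error: expected keys dx, dy, dz, ax, ay, az
```

```bash
python3 -c "
from h import *
go(.515,-.210,.30,-.48)"
```

```text
go d [ 1.9437 -1.1349 -0.2751] a [-1.1000e-03  7.0000e-04  1.1329e+00] tcp [ 0.2489 -0.573   0.2448] t 0.1
```

Call:
{"fn": "apply_moves", "kwargs": {"deltas": [{"dx":0.25,"dy":-0.15,"dz":-0.27,"ax":0,"ay":0,"az":0.2},{"dx":0.5,"dy":-0.3,"dz":-0.27,"ax":0,"ay":0,"az":0.4},{"dx":0.75,"dy":-0.44,"dz":-0.27,"ax":0,"ay":0,"az":0.6},{"dx":1,"dy":-0.58,"dz":-0.27,"ax":0,"ay":0,"az":0.8},{"dx":1,"dy":-0.58,"dz":-0.27,"ax":0,"ay":0,"az":1.0}]}}

```text
clock: 0.72
eef_pos: [0.3893, -0.3832, 0.2992]
tcp_rot: [-0.001, 0.983, -0.186, 0.0]
force: [-0.4, -0.6, 0.2]
grip_width: 0.0853
grasp_force: 0.0
```

```bash
python3 -c "
from h import *
go(.515,-.210,.30,-.48)"
```

```text
go d [ 0.2686 -1.0359 -0.002 ] a [-0.0021 -0.0002  0.1348] tcp [ 0.3893 -0.3832  0.2992] t 0.725
```

Call:
{"fn": "apply_moves", "kwargs": {"deltas": [{"dx":0.06,"dy":-0.25,"dz":0,"ax":0,"ay":0,"az":0.12},{"dx":0.13,"dy":-0.5,"dz":0,"ax":0,"ay":0,"az":0.12},{"dx":0.2,"dy":-0.75,"dz":0,"ax":0,"ay":0,"az":0.12},{"dx":0.26,"dy":-1,"dz":0,"ax":0,"ay":0,"az":0.12},{"dx":0.26,"dy":-1,"dz":0,"ax":0,"ay":0,"az":0.12},{"dx":0.26,"dy":-1,"dz":0,"ax":0,"ay":0,"az":0.12}]}}

```text
clock: 1.48
eef_pos: [0.5075, -0.2206, 0.2991]
tcp_rot: [0.0, 0.973, -0.233, -0.0]
force: [-0.6, -0.1, -0.5]
grip_width: 0.0857
grasp_force: 0.0
```

```bash
python3 -c "
from h import *
c=cam('wrist'); im=vision.get_image('wrist'); cv2.imwrite('pics/w1.png',im)
go(.515,-.210,.185,-.48)
for q in [(.6047,-.2587,.19),(.4875,-.1975,.19)]: print(proj(c,q))
np.save('w1c.npy',np.array([*c[1],*c[2].ravel()]))"
```

```text
go d [ 0.0092 -0.0675  0.5706] a [0.0007 0.0006 0.0114] tcp [ 0.5073 -0.2212  0.2991] t 1.525
[260.99011224  46.86966535]
[261.51168852 246.0688219 ]
```

View pics/w1.png

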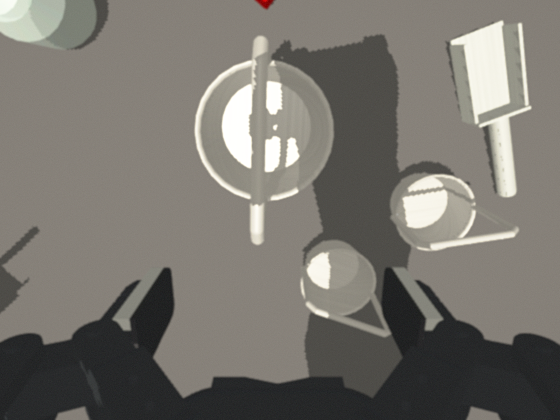

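Wrist view: the big pail's bar runs from (261,38) to (258,243), the rim centre is around (264,128), and the bar is nearly parallel to tool x, between the fingers but off to the left.

```bash
python3 -c "
from h import *
c=cam('wrist')
a,b=onz(c,261,40,.19),onz(c,258,241,.19); m=(a+b)/2; u=(b-a)/np.linalg.norm(b-a)
rc=onz(c,264,130,.075)
yaw=np.arctan2(*(a-b)[1::-1]); print(a,b,np.linalg.norm(a-b),m,'yaw',yaw,'rim',rc)
g=m+.035*u; print(g); go(g[0],g[1],.185,yaw)"
```

```text
[ 0.6078362  -0.26114513  0.19      ] [ 0.49188491 -0.19758523  0.19      ] 0.13222920421484075 [ 0.54986055 -0.22936518  0.19      ] yaw -0.501429725019718 rim [ 0.55223719 -0.22936879  0.075     ]
[ 0.51916919 -0.21254138  0.19      ]
go d [ 0.0336 -0.0657  0.5706] a [0.0007 0.0005 0.0387] tcp [ 0.5073 -0.2212  0.2991] t 1.525
```

Call:
{"fn": "apply_moves", "kwargs": {"deltas": [{"dx":0.03,"dy":-0.066,"dz":0.1,"ax":0,"ay":0,"az":0.04},{"dx":0.03,"dy":-0.066,"dz":0.25,"ax":0,"ay":0,"az":0.04},{"dx":0.03,"dy":-0.066,"dz":0.4,"ax":0,"ay":0,"az":0.04},{"dx":0.03,"dy":-0.066,"dz":0.5,"ax":0,"ay":0,"az":0.04},{"dx":0.03,"dy":-0.066,"dz":0.57,"ax":0,"ay":0,"az":0.04},{"dx":0.03,"dy":-0.066,"dz":0.57,"ax":0,"ay":0,"az":0.04}]}}

```text
clock: 2.28
eef_pos: [0.5187, -0.2117, 0.1848]
tcp_rot: [0.0, 0.969, -0.249, -0.001]
force: [0.1, -0.9, 0.3]
grip_width: 0.0852
grasp_force: 0.0
```

```bash
python3 -c "
from h import *
go(.519,-.2125,.185,-.501)
im=vision.get_image('wrist'); cv2.imwrite('pics/w2.png',im)
print(cam('wrist')[1])"
```

```text
go d [ 0.0033  0.0028 -0.0012] a [ 0.0005  0.0015 -0.0016] tcp [ 0.5187 -0.2117  0.1848] t 2.275
[ 0.58446918 -0.24760786  0.31392189]
```

View pics/w2.png

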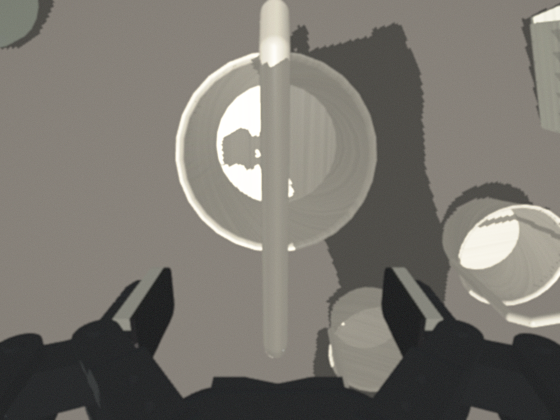

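Bar is centred between the pads at column 275, with its ends at rows ~0 and ~355. I compute the offset along the bar while closing.

Call:
{"fn": "apply_moves", "kwargs": {"fingers": -1, "deltas": [{"dx":0,"dy":0,"dz":0,"ax":0,"ay":0,"az":0},{"dx":0,"dy":0,"dz":0,"ax":0,"ay":0,"az":0},{"dx":0,"dy":0,"dz":0,"ax":0,"ay":0,"az":0},{"dx":0,"dy":0,"dz":0,"ax":0,"ay":0,"az":0},{"dx":0,"dy":0,"dz":0,"ax":0,"ay":0,"az":0},{"dx":0,"dy":0,"dz":0,"ax":0,"ay":0,"az":0},{"dx":0,"dy":0,"dz":0,"ax":0,"ay":0,"az":0}]}}

```text
clock: 3.2
eef_pos: [0.5195, -0.211, 0.1855]
tcp_rot: [-0.0, 0.969, -0.248, 0.0]
force: [-0.6, 1.9, 5.1]
grip_width: 0.0078
grasp_force: 58.6
```

```bash
python3 -c "
from h import *
c=cam('wrist'); s=env.read_state(); r=quat(s['tcp_rot']).inv()
for q in [(275,3,.19),(275,354,.19),(276,54,.075),(276,248,.075),(177,150,.075),(376,150,.075)]: print(r.apply(onz(c,*q)-s['eef_pos']).round(4))
print(s)"
```

```text
[ 0.1024 -0.0007 -0.0045]
[-0.0277 -0.0011 -0.0045]
[ 0.1    -0.0009  0.1105]
[-0.0304 -0.0012  0.1105]
[ 0.0406 -0.0673  0.1105]
[0.0406 0.0658 0.1105]
{'clock': 3.2, 'joint_positions': array([ 0.27795979,  0.49260086,  0.00316364,  1.83136468, -0.00232995,
        0.81736742, -1.78962098]), 'qd': array([ 0.00083854, -0.00028536,  0.00013207,  0.00061298,  0.00032824,
        0.00051601, -0.00037056]), 'effort': array([ 9.40022841e-01, -8.14496541e+01,  3.53566758e+00, -3.07253695e+01,
        4.14072471e-01, -3.89854442e-01,  1.55867654e-02]), 'eef_pos': array([ 0.51945668, -0.21100739,  0.18548647]), 'tcp_rot': array([-9.75845532e-05,  9.68768063e-01, -2.47968571e-01,  1.34571581e-04]), 'force': array([-0.63328049,  1.87503789,  5.08558814]), 'moment': array([ 0.33944489,  0.12904286, -0.00495497]), 'grasp_force': 58.5975444316864, 'grip_width': 0.007758534494469919}
```

Call:
{"fn": "apply_moves", "kwargs": {"deltas": [{"dx":0,"dy":0,"dz":-0.02,"ax":0,"ay":0,"az":0},{"dx":0,"dy":0,"dz":-0.08,"ax":0,"ay":0,"az":0},{"dx":0,"dy":0,"dz":-0.18,"ax":0,"ay":0,"az":0},{"dx":0,"dy":0,"dz":-0.25,"ax":0,"ay":0,"az":0},{"dx":0,"dy":0,"dz":-0.27,"ax":0,"ay":0,"az":0},{"dx":0,"dy":0,"dz":-0.27,"ax":0,"ay":0,"az":0}]}}

```text
clock: 3.95
eef_pos: [0.5192, -0.2111, 0.2393]
tcp_rot: [-0.0, 0.969, -0.248, 0.0]
force: [0.0, 0.5, -3.0]
grip_width: 0.0078
grasp_force: 58.4
```

```bash
python3 - <<'E'
from h import *
s=env.read_state(); print(s["moment"],s["force"])
a=vision.get_image("scene")[110:230,190:350]; b=vision.get_image("side")[140:260,270:430]; w=vision.get_image("wrist")
cv2.imwrite("pics/lift.png",np.vstack([np.hstack([cv2.resize(q,(400,300),interpolation=cv2.INTER_CUBIC) for q in (a,b)]),np.hstack([cv2.resize(w,(400,300)),np.zeros((300,400,3),np.uint8)])]))
E
```

```text
[0.03455631 0.07401254 0.01746052] [ 0.02914489  0.48103742 -3.03939643]
```

View pics/lift.png

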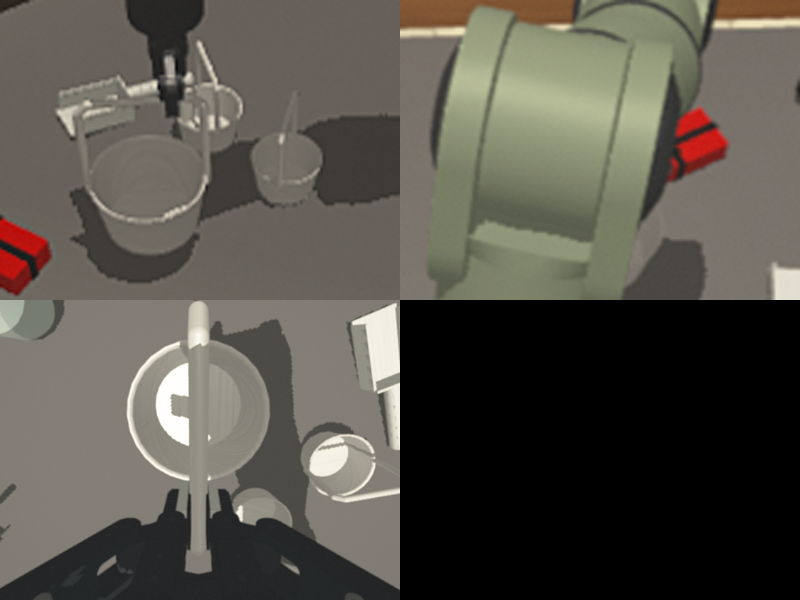

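Pail is held level and clear of the counter; the grasp sits near one end of the bar with the hook half free. Next: the standoff move.

```bash
python3 -c "
from h import *
go(.533,.057,.2405,.23)"
```

```text
go d [-0.5829 -1.2088 -0.0085] a [-3.000e-04  1.300e-03 -9.311e-01] tcp [ 0.519  -0.211   0.2387] t 4.1
```

Call:
{"fn": "apply_moves", "kwargs": {"deltas": [{"dx":-0.05,"dy":-0.1,"dz":-0.01,"ax":0,"ay":0,"az":-0.05},{"dx":-0.13,"dy":-0.27,"dz":-0.01,"ax":0,"ay":0,"az":-0.2},{"dx":-0.22,"dy":-0.46,"dz":-0.01,"ax":0,"ay":0,"az":-0.38},{"dx":-0.32,"dy":-0.66,"dz":-0.01,"ax":0,"ay":0,"az":-0.55},{"dx":-0.41,"dy":-0.85,"dz":-0.01,"ax":0,"ay":0,"az":-0.72},{"dx":-0.47,"dy":-0.96,"dz":-0.01,"ax":0,"ay":0,"az":-0.85},{"dx":-0.48,"dy":-1,"dz":-0.01,"ax":0,"ay":0,"az":-0.93},{"dx":-0.48,"dy":-1,"dz":-0.01,"ax":0,"ay":0,"az":-0.93}]}}

```text
clock: 5.1
eef_pos: [0.531, 0.0116, 0.2411]
tcp_rot: [-0.0, 0.993, 0.115, -0.0]
force: [-0.0, 0.2, -3.3]
grip_width: 0.0079
grasp_force: 58.5
```

```bash
python3 -c "
from h import *
go(.533,.057,.2405,.23)
c=cam('wrist'); im=vision.get_image('wrist')
a=vision.get_image('scene')[180:300,230:390]; b=vision.get_image('side')[130:250,140:300]
f=lambda q:cv2.resize(q,(400,300),interpolation=cv2.INTER_CUBIC)
cv2.imwrite('pics/st.png',np.vstack([np.hstack([f(a),f(b)]),np.hstack([f(im[0:300,0:400]),np.zeros((300,400,3),np.uint8)])]))
print(proj(c,[.5545,.132,.226]),proj(c,[.552,.1535,.216]))"
```

```text
go d [ 0.0616 -0.2189  0.0033] a [-0.0005  0.0003  0.0013] tcp [0.531  0.0116 0.2411] t 5.1
[  0.56674285 159.17442818] [-33.40954674 149.56775551]
```

View pics/st.png

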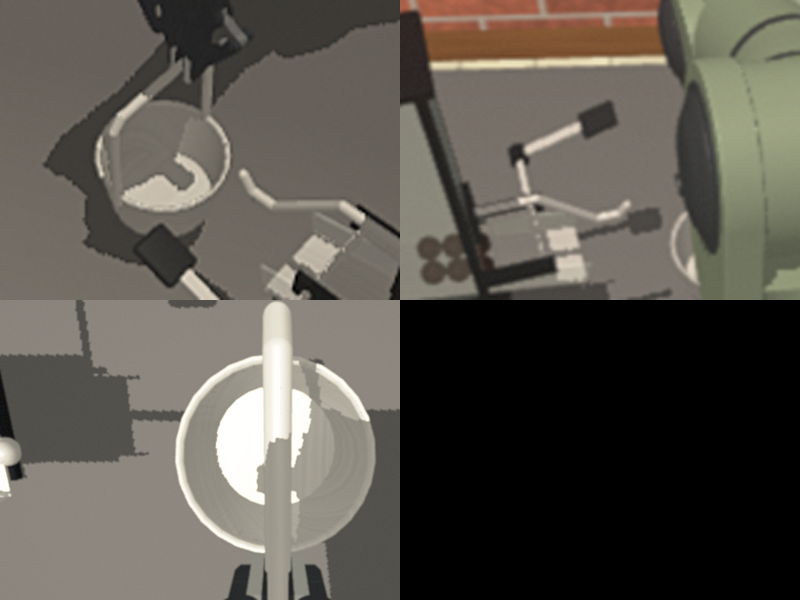

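The hook tip appears at (8,152) in the wrist view, within ~3 mm of the prediction. The pail is upright and the path is clear. I move closer to measure the hook.

Call:
{"fn": "apply_moves", "kwargs": {"deltas": [{"dx":0.01,"dy":-0.06,"dz":0,"ax":0,"ay":0,"az":0},{"dx":0.03,"dy":-0.16,"dz":0,"ax":0,"ay":0,"az":0},{"dx":0.05,"dy":-0.28,"dz":0,"ax":0,"ay":0,"az":0},{"dx":0.06,"dy":-0.36,"dz":0,"ax":0,"ay":0,"az":0},{"dx":0.06,"dy":-0.37,"dz":0,"ax":0,"ay":0,"az":0},{"dx":0.06,"dy":-0.37,"dz":0,"ax":0,"ay":0,"az":0}]}}

```text
clock: 6.0
eef_pos: [0.5261, 0.0846, 0.2413]
tcp_rot: [0.0, 0.993, 0.114, -0.0]
force: [-0.8, -0.6, -2.5]
grip_width: 0.0083
grasp_force: 58.5
```

```bash
python3 -c "
from h import *
go(.526,.0864,.2405,.23)
c=cam('wrist'); im=vision.get_image('wrist')
cv2.imwrite('pics/w3.png',im)
Rb=R.from_euler('z',1.8008)
for q in [(-.022,0,.226),(0,0,.215),(.075,0,.27),(.04,-.039,.147),(.04,.039,.147)]: print(q,proj(c,Rb.apply(q)+[.5494,.1535,0]).round(1))"
```

```text
go d [ 0.0015 -0.009   0.0039] a [ 0.0005  0.0001 -0.0018] tcp [0.5261 0.0846 0.2413] t 6.0
(-0.022, 0, 0.226) [180.8 188.1]
(0, 0, 0.215) [137.7 182.1]
(0.075, 0, 0.27) [-184.2  224.8]
(0.04, -0.039, 0.147) [105.8  92.3]
(0.04, 0.039, 0.147) [122.6 216.5]
```

View pics/w3.png

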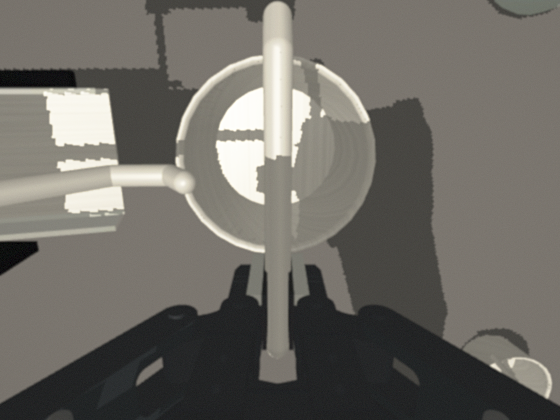

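Tip measured at (184,183), predicted (181,188); spout lip edge from (108,90) to (122,213), as predicted. So the bin fit is good to about 2 mm.

```bash
python3 -c "
from h import *
c=cam('wrist'); s=env.read_state(); r=quat(s['tcp_rot']).inv()
f=lambda *q:(r.apply(onz(c,*q)-s['eef_pos'])*1000).round(1)
print('tip',f(184,183,.2255),'hook low',f(115,176,.215),'lip',f(108,90,.147),f(122,213,.147),'bar ends',f(278,5,.246),f(278,352,.246),'bar y',f(278,180,.246))"
```

```text
tip [ 40.4 -38.5  15.8] hook low [ 41.1 -71.6  26.3] lip [  78.5 -100.5   94.2] [   1.7 -101.9   94.2] bar ends [101.7   0.5  -4.7] [-26.6   0.4  -4.7] bar y [46.3  0.5 -4.7]
```

Call:
{"fn": "apply_moves", "kwargs": {"deltas": [{"dx":0.005,"dy":-0.04,"dz":0,"ax":0,"ay":0,"az":0},{"dx":0.007,"dy":-0.1,"dz":0,"ax":0,"ay":0,"az":0},{"dx":0.007,"dy":-0.17,"dz":0,"ax":0,"ay":0,"az":0},{"dx":0.007,"dy":-0.24,"dz":0,"ax":0,"ay":0,"az":0},{"dx":0.007,"dy":-0.29,"dz":0,"ax":0,"ay":0,"az":0},{"dx":0.007,"dy":-0.306,"dz":0,"ax":0,"ay":0,"az":0},{"dx":0.007,"dy":-0.306,"dz":0,"ax":0,"ay":0,"az":0}]}}

```text
clock: 6.92
eef_pos: [0.5136, 0.1451, 0.2413]
tcp_rot: [0.0, 0.993, 0.114, -0.0]
force: [-0.3, -0.2, -3.2]
grip_width: 0.0078
grasp_force: 58.5
```

```bash
python3 -c "
from h import *
s=env.read_state(); print(s['eef_pos'],s['force'],s['moment'])
c=cam('wrist'); im=vision.get_image('wrist'); a=vision.get_image('scene')[170:320,230:430]
f=lambda q:cv2.resize(q,(400,300),interpolation=cv2.INTER_CUBIC)
cv2.imwrite('pics/st2.png',np.hstack([f(im),f(a)]))"
```

```text
[0.51355631 0.14505923 0.24128618] [-0.29591356 -0.23164919 -3.18164501] [-0.02955022  0.11500547 -0.05892385]
```

View pics/st2.png

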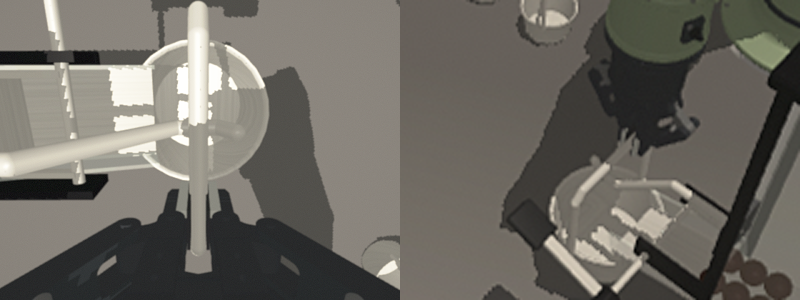

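Bar is above the hook seat (bend at (182,128), tip at ~(238,130) in the half-scale wrist view) and there is no contact. Lowering.

Call:
{"fn": "apply_moves", "kwargs": {"deltas": [{"dx":0,"dy":0,"dz":0.03,"ax":0,"ay":0,"az":0},{"dx":0,"dy":0,"dz":0.06,"ax":0,"ay":0,"az":0},{"dx":0,"dy":0,"dz":0.09,"ax":0,"ay":0,"az":0},{"dx":0,"dy":0,"dz":0.11,"ax":0,"ay":0,"az":0},{"dx":0,"dy":0,"dz":0.12,"ax":0,"ay":0,"az":0},{"dx":0,"dy":0,"dz":0.12,"ax":0,"ay":0,"az":0}]}}

```text
clock: 7.78
eef_pos: [0.5136, 0.1451, 0.2172]
tcp_rot: [0.0, 0.993, 0.114, -0.0]
force: [-0.2, -0.7, -3.1]
grip_width: 0.0076
grasp_force: 58.5
```

Call:
{"fn": "apply_moves", "kwargs": {"deltas": [{"dx":0,"dy":0,"dz":0.01,"ax":0,"ay":0,"az":0},{"dx":0,"dy":0,"dz":0.015,"ax":0,"ay":0,"az":0},{"dx":0,"dy":0,"dz":0.015,"ax":0,"ay":0,"az":0}]}}

```text
clock: 8.15
eef_pos: [0.5137, 0.1452, 0.2145]
tcp_rot: [-0.0, 0.993, 0.114, 0.0]
force: [-2.1, -0.3, 3.1]
grip_width: 0.0076
grasp_force: 58.9
```

Seated (force reversed). Releasing, then straight up.

Call:
{"fn": "apply_moves", "kwargs": {"fingers": -0.1, "deltas": [{"dx":0,"dy":0,"dz":0,"ax":0,"ay":0,"az":0},{"dx":0,"dy":0,"dz":0,"ax":0,"ay":0,"az":0},{"dx":0,"dy":0,"dz":0,"ax":0,"ay":0,"az":0},{"dx":0,"dy":0,"dz":0,"ax":0,"ay":0,"az":0}]}}

```text
clock: 8.65
eef_pos: [0.5136, 0.1451, 0.2143]
tcp_rot: [0.0, 0.993, 0.114, -0.0]
force: [0.1, -0.2, -0.1]
grip_width: 0.0383
grasp_force: 0.0
```

Call:
{"fn": "apply_moves", "kwargs": {"deltas": [{"dx":0,"dy":0,"dz":-0.05,"ax":0,"ay":0,"az":0},{"dx":0,"dy":0,"dz":-0.13,"ax":0,"ay":0,"az":0},{"dx":0,"dy":0,"dz":-0.25,"ax":0,"ay":0,"az":0},{"dx":0,"dy":0,"dz":-0.4,"ax":0,"ay":0,"az":0},{"dx":0,"dy":0,"dz":-0.5,"ax":0,"ay":0,"az":0},{"dx":0,"dy":0,"dz":-0.5,"ax":0,"ay":0,"az":0}]}}

```text
clock: 9.4
eef_pos: [0.5141, 0.1453, 0.3166]
tcp_rot: [-0.0, 0.993, 0.114, 0.002]
force: [0.2, -0.2, -0.2]
grip_width: 0.0384
grasp_force: 0.0
```

```bash
python3 -c "
from h import *
c=cam('wrist'); s=env.read_state(); print(s['eef_pos'],s['force'])
im=vision.get_image('wrist'); a=vision.get_image('scene')[190:310,270:430]; b=vision.get_image('side')[130:250,140:300]
f=lambda q:cv2.resize(q,(400,300),interpolation=cv2.INTER_CUBIC)
cv2.imwrite('pics/hung.png',np.vstack([np.hstack([f(im),f(a)]),np.hstack([f(b),np.zeros((300,400,3),np.uint8)])]))
print('paddle pred px',proj(c,[.664,.1665,.246]))
go(.667,.1665,.318,.23)"
```

```text
[0.51414935 0.14533506 0.31661268] [ 0.24134592 -0.18459651 -0.20194038]
paddle pred px [305.23256388 -70.92021185]
go d [ 0.7727  0.0698 -0.0198] a [ 0.      0.0005 -0.0011] tcp [0.5133 0.145  0.3141] t 9.55
```

View pics/hung.png

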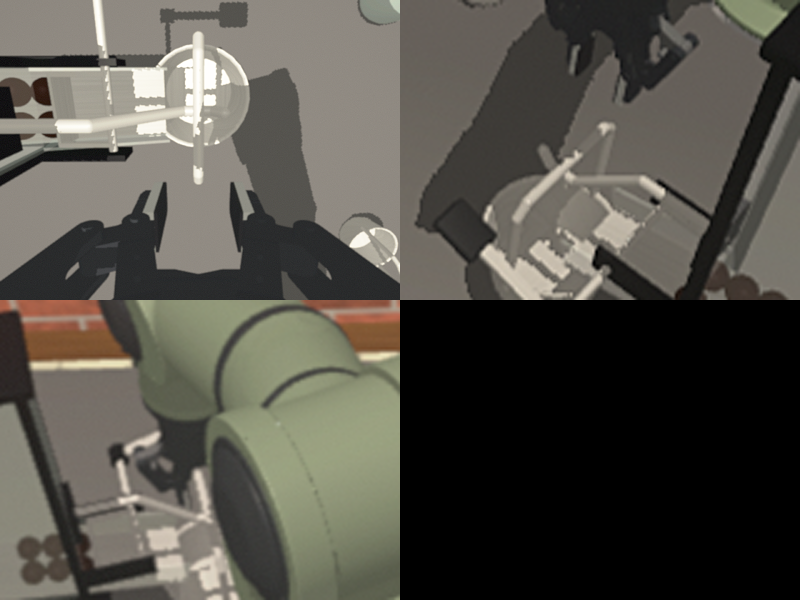

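The pail hangs on the hook: the bar crosses it at (199,110) in the wrist panel, above the spout line and clear of the fingers. Now I close the fingers and go over the paddle.

Call:
{"fn": "apply_moves", "kwargs": {"fingers": -1, "deltas": [{"dx":0.08,"dy":0.01,"dz":0,"ax":0,"ay":0,"az":0},{"dx":0.25,"dy":0.02,"dz":0,"ax":0,"ay":0,"az":0},{"dx":0.45,"dy":0.04,"dz":0,"ax":0,"ay":0,"az":0},{"dx":0.65,"dy":0.06,"dz":0,"ax":0,"ay":0,"az":0},{"dx":0.76,"dy":0.07,"dz":0,"ax":0,"ay":0,"az":0},{"dx":0.78,"dy":0.07,"dz":0,"ax":0,"ay":0,"az":0},{"dx":0.78,"dy":0.07,"dz":0,"ax":0,"ay":0,"az":0}]}}

```text
clock: 10.42
eef_pos: [0.6681, 0.1669, 0.3137]
tcp_rot: [0.0, 0.993, 0.114, -0.001]
force: [-0.0, -0.6, -0.3]
grip_width: -0.0001
grasp_force: 0.0
```

```bash
python3 - <<'E'
from h import *
go(.667,.1665,.264,.23); s=env.read_state(); r=quat(s['tcp_rot']).inv(); print(s['grip_width'])
c=cam('wrist'); im=vision.get_image('wrist'); cv2.imwrite('pics/p.png',im)
print(proj(c,[.666,.1665,.246]))
m=((im.max(2)<60)*255).astype(np.uint8); m[300:]=0
n,l,st,ce=cv2.connectedComponentsWithStats(m)
for i in range(1,n):
    if st[i][4]>300: print(st[i],ce[i].round(1),(r.apply(onz(c,*ce[i],.246)-s['eef_pos'])*1000).round(1))
E
```

```text
go d [-0.0056  0.0009  0.2485] a [-0.0001  0.0014 -0.0008] tcp [0.6681 0.1669 0.3137] t 10.425
-0.00014930252680835183
[277.03359333 232.97799486]
[    0   195   169   105 12290] [ 78.3 246.8] [ -10.8 -118.5   67.7]
[ 243  199   72  101 3687] [280.1 229.5] [ 0.1  1.8 67.7]
[240 277  26  23 319] [249.7 289.9] [-39.8 -17.   67.7]
[290 277  26  23 313] [304.8 290.1] [-39.9  17.1  67.7]
```

Paddle sits at columns 243–315, rows 199–~264 in the wrist view, centred under the fingers within 2 mm. Pressing down.

Call:
{"fn": "apply_moves", "kwargs": {"deltas": [{"dx":0,"dy":0,"dz":0.08,"ax":0,"ay":0,"az":0},{"dx":0,"dy":0,"dz":0.18,"ax":0,"ay":0,"az":0},{"dx":0,"dy":0,"dz":0.26,"ax":0,"ay":0,"az":0},{"dx":0,"dy":0,"dz":0.33,"ax":0,"ay":0,"az":0},{"dx":0,"dy":0,"dz":0.4,"ax":0,"ay":0,"az":0},{"dx":0,"dy":0,"dz":0.47,"ax":0,"ay":0,"az":0},{"dx":0,"dy":0,"dz":0.54,"ax":0,"ay":0,"az":0},{"dx":0,"dy":0,"dz":0.58,"ax":0,"ay":0,"az":0}]}}

```text
clock: 11.48
eef_pos: [0.6688, 0.1676, 0.1984]
tcp_rot: [-0.001, 0.993, 0.114, 0.001]
force: [-3.0, 3.7, 13.0]
grip_width: -0.0001
grasp_force: 5.7
```

Call:
{"fn": "apply_moves", "kwargs": {"deltas": [{"dx":0,"dy":0,"dz":0.015,"ax":0,"ay":0,"az":0},{"dx":0,"dy":0,"dz":0.03,"ax":0,"ay":0,"az":0},{"dx":0,"dy":0,"dz":0.03,"ax":0,"ay":0,"az":0}]}}

```text
clock: 11.85
eef_pos: [0.669, 0.1681, 0.1931]
tcp_rot: [-0.001, 0.993, 0.115, 0.001]
force: [-2.3, 4.2, 14.6]
grip_width: -0.0001
grasp_force: 5.7
```

Call:
{"fn": "apply_moves", "kwargs": {"deltas": [{"dx":0,"dy":0,"dz":0.01,"ax":0,"ay":0,"az":0},{"dx":0,"dy":0,"dz":0.01,"ax":0,"ay":0,"az":0}]}}

```text
clock: 12.1
eef_pos: [0.669, 0.1681, 0.1913]
tcp_rot: [-0.001, 0.993, 0.115, 0.001]
force: [-1.5, 2.8, 14.1]
grip_width: -0.0001
grasp_force: 5.8
```

Call:
{"fn": "apply_moves", "kwargs": {"deltas": [{"dx":0,"dy":0,"dz":0.01,"ax":0,"ay":0,"az":0},{"dx":0,"dy":0,"dz":0.015,"ax":0,"ay":0,"az":0},{"dx":0,"dy":0,"dz":0.015,"ax":0,"ay":0,"az":0}]}}

```text
clock: 12.48
eef_pos: [0.6691, 0.1685, 0.1899]
tcp_rot: [-0.001, 0.993, 0.115, 0.002]
force: [-8.9, 2.4, 30.6]
grip_width: 0.0001
grasp_force: 13.8
```

Call:
{"fn": "apply_moves", "kwargs": {"deltas": [{"dx":0,"dy":0,"dz":0.01,"ax":0,"ay":0,"az":0},{"dx":0,"dy":0,"dz":0.01,"ax":0,"ay":0,"az":0}]}}

```text
clock: 12.72
eef_pos: [0.6692, 0.1688, 0.1893]
tcp_rot: [-0.001, 0.993, 0.115, 0.002]
force: [-15.9, 1.0, 47.4]
grip_width: -0.0002
grasp_force: 21.1
```

On its stop (force rises sharply). I ease off to about 27 N and let the truffles roll.

Call:
{"fn": "apply_moves", "kwargs": {"deltas": [{"dx":0,"dy":0,"dz":-0.012,"ax":0,"ay":0,"az":0},{"dx":0,"dy":0,"dz":-0.012,"ax":0,"ay":0,"az":0},{"dx":0,"dy":0,"dz":-0.012,"ax":0,"ay":0,"az":0},{"dx":0,"dy":0,"dz":-0.012,"ax":0,"ay":0,"az":0},{"dx":0,"dy":0,"dz":-0.012,"ax":0,"ay":0,"az":0},{"dx":0,"dy":0,"dz":-0.012,"ax":0,"ay":0,"az":0},{"dx":0,"dy":0,"dz":-0.012,"ax":0,"ay":0,"az":0},{"dx":0,"dy":0,"dz":-0.012,"ax":0,"ay":0,"az":0}]}}

```text
clock: 13.72
eef_pos: [0.6691, 0.1685, 0.1901]
tcp_rot: [-0.001, 0.993, 0.115, 0.002]
force: [-8.0, 3.2, 27.1]
grip_width: 0.0006
grasp_force: 12.4
```

```bash
python3 - <<'E'
from h import *
S0=np.load("pics/scene0.npy"); D0=np.load("pics/side0.npy")
Rb=R.from_euler('z',1.8008); B=lambda q:Rb.apply(q)+[.5494,.1535,0]
def brown(im):
    h=cv2.cvtColor(im,cv2.COLOR_BGR2HSV); b,g,r=[im[...,i].astype(int) for i in range(3)]
    return ((r-b>12)&(r<125)&(r>35)&(h[...,1]>50)&(h[...,0]<20)).astype(np.uint8)
for n,o in [("scene",S0),("side",D0)]:
    im=vision.get_image(n); cv2.imwrite(f"pics/end_{n}.png",im); c=cam(n)
    for t,i in (("before",o),("now",im)):
        k,l,st,ce=cv2.connectedComponentsWithStats(brown(i))
        print(n,t,[(st[j][:5].tolist()) for j in range(1,k) if st[j][4]>12 and st[j][1]>150])
    print(n,"pail floor",proj(c,B([0,0,.045])),"rim",proj(c,B([0,0,.105])),"chute",proj(c,B([.2,0,.19])))
print(env.read_state()["force"])
E
```

```text
scene before [[165, 192, 17, 10, 18], [186, 197, 25, 22, 75], [156, 202, 20, 16, 102], [176, 206, 27, 23, 169], [392, 295, 34, 25, 337], [387, 307, 30, 24, 316], [0, 398, 6, 22, 67]]
scene now [[165, 187, 17, 15, 24], [186, 197, 12, 13, 18], [156, 201, 21, 17, 104], [176, 206, 27, 23, 168], [199, 207, 12, 12, 57], [318, 272, 27, 24, 237], [0, 398, 6, 22, 67]]
scene pail floor [329.35474342 294.36249407] rim [331.36238192 282.40582883] chute [411.78115797 319.73039818]
side before [[63, 173, 19, 20, 110], [97, 176, 24, 9, 50], [84, 182, 5, 4, 15], [361, 189, 41, 31, 249], [352, 201, 7, 9, 29], [148, 224, 20, 19, 229], [171, 224, 6, 14, 48]]
side now [[64, 167, 18, 26, 107], [97, 176, 24, 8, 41], [84, 182, 5, 4, 14], [86, 187, 6, 4, 13], [351, 197, 32, 23, 188], [383, 198, 19, 12, 78], [224, 245, 5, 9, 26], [232, 244, 4, 6, 18]]
side pail floor [227.53941465 245.44433124] rim [225.94963893 235.45654036] chute [154.06316404 235.78174386]
[-7.39391641  2.75627969 28.78082743]
```

Call:
{"fn": "apply_moves", "kwargs": {"deltas": [{"dx":0,"dy":0,"dz":0,"ax":0,"ay":0,"az":0},{"dx":0,"dy":0,"dz":0,"ax":0,"ay":0,"az":0},{"dx":0,"dy":0,"dz":0,"ax":0,"ay":0,"az":0},{"dx":0,"dy":0,"dz":0,"ax":0,"ay":0,"az":0},{"dx":0,"dy":0,"dz":0,"ax":0,"ay":0,"az":0},{"dx":0,"dy":0,"dz":0,"ax":0,"ay":0,"az":0},{"dx":0,"dy":0,"dz":0,"ax":0,"ay":0,"az":0},{"dx":0,"dy":0,"dz":0,"ax":0,"ay":0,"az":0}]}}

```text
clock: 14.82
eef_pos: [0.6691, 0.1685, 0.19]
tcp_rot: [-0.001, 0.993, 0.115, 0.002]
force: [-8.1, 2.6, 27.8]
grip_width: 0.0
grasp_force: 12.4
```

```bash
python3 - <<'E'
from h import *
def asc(n,x0,x1,y0,y1):
    im=vision.get_image(n); b,g,r=[im[...,i].astype(int) for i in range(3)]
    h=cv2.cvtColor(im,cv2.COLOR_BGR2HSV)
    m=(r-b>9)&(r<135)&(r>25)&(h[...,1]>45)&(h[...,0]<20)
    print(n); 
    for y in range(y0,y1): print(y,''.join('#' if m[y,x] else '.' for x in range(x0,x1)))
    for q in [(x,y) for y,x in np.argwhere(m[y0:y1,x0:x1])]: pass
asc("scene",300,440,262,345)
asc("side",140,260,205,270)
E
```

```text
scene
262 ............................................................................................................................................
263 ............................................................................................................................................
264 ............................................................................................................................................
265 ............................................................................................................................................
266 ............................................................................................................................................
267 ............................................................................................................................................
268 ............................................................................................................................................
269 ...........................................................................
[... 18370 characters left out ...]
...........................................................................
265 ........................................................................................................................
266 ........................................................................................................................
267 ........................................................................................................................
268 ........................................................................................................................
269 ........................................................................................................................
```

```bash
python3 - <<'E'
from h import *
def asc(im,x0,x1,y0,y1):
    b,r=im[...,0].astype(float),im[...,2].astype(float); q=np.clip((r/(b+1)-1)*10,0,9).astype(int)
    for y in range(y0,y1): print(y,''.join('.' if q[y,x]<2 else str(q[y,x]) for x in range(x0,x1)))
e=cv2.imread("pics/end_scene.png")
asc(e,305,430,266,330)
e=cv2.imread("pics/end_side.png"); print("side"); asc(e,140,250,215,262)
E
```

```text
266 .............................................................................................................................
267 .............................................................................................................................
268 .............................................................................................................................
269 .............................................................................................................................
270 .............................................................................................................................
271 .............................................................................................................................
272 .................72..........................................................................................................
273 ..........2.....3992.........................................................................................................
274 ................9994....................................
[... 11929 characters left out ...]
..........
256 ..............................................................................................................
257 ..............................................................................................................
258 ..............................................................................................................
259 ..............................................................................................................
260 ..............................................................................................................
261 ..............................................................................................................
```

The bin and chute show no truffle colour in either view. The truffle-coloured patches are all inside the pail and none lie elsewhere. The handle is held at 27 N on its stop, against about 14 N from the spring alone. Handing in.

```bash
python3 -c "
from cell import env
print(env.read_state()['force']); print(env.finish_job())"
```

```text
[-8.1438762   2.29521639 28.3518808 ]
the job is handed in; nothing more can be done
None
```

The job is handed in: the big pail hangs free on the hook and the handle is held fully down on its stop. Both camera views show the bin and chute empty and truffles only inside the pail. Only about four showed clearly, so I did not count all six directly.

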